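# Hook a fairing cover over its bar, align its fastener and hold it pressed home

### The arm

A 6-joint arm with a two-finger parallel gripper is mounted at the origin on the work surface. World frame = base frame: x ahead of the robot, y to its left, z up, the work surface at z = 0. Lengths are in m, angles in degrees, forces in N, time in s.
With the tool pointing down it reaches from about 0.35 to 0.875 m from the base axis. Payload 4.2 kg.
Tool frame: the origin (TCP) lies on the front face of the gripper's body, between the roots of the fingers; the fingertips stand 70 mm ahead of it and the grasp point (between the pads) lies 51 mm ahead of it; x points along the fingers, y is the direction in which the jaws open and shut, and the axes are right-handed (so a half turn about x gives the same grasp; the last joint's range is limited). The gripper opens to 87 mm and grips with 3 to 60 N. Pads are 19 mm wide; open, the fingers measure 117 mm over their backs; the gripper's body (75 mm by 190 mm) begins 51 mm behind the grasp point.
Start: joints at [-58.121, 22.042, 0.453, 0, -68.411, -14.817], TCP at [0.183, -0.597, 0.292] pointing down, gripper open.
Joint ranges: [-179.83, 179.83], [-69.29, 118.12], [-61.27, 80.66], [-181.25, 117.63], [-171.15, -9.14], [-177.46, 177.46]. Speed limits (degrees/s): [159.86, 159.86, 180, 180, 180, 180].

### API

Orientations are given as a 3x3 rotation matrix whose columns are the frame's x, y, z axes.
In Python, from station import r, viewer, spotter gives the robot as it stands.
- The arm moves only by the tool move_arm, never from a script. Its argument "series" is a list that holds one entry, the list of rows, each a list of 7 numbers: the turn, a rotation vector about the world's x, y, z scaled (see below), then the shift along the world's x, y, z scaled (see below), then the opening, from 0 (shut) to 1 (fully open). A call has 1 to 20 rows; each row shifts and turns the pose as measured when the row begins; what a row does not reach is not made up. The controller multiplies each number of a shift by 60 mm and each number of a turn by 8 degrees. A row lasts 1/8 s, in which the tool goes at most 62.5 mm and 10.7 degrees, less where a joint would pass 70% of its speed; a pose out of reach is approached as far as the arm can. A call with a number of a shift or a turn outside -1 to 1 is refused whole. A call with a gripper value outside its range is refused whole. The fingers move at their own pace and stop on an object; the grip force is fixed at half the most. Time passes only in rows, so rows that do not move let the fingers close. It gives the time, the measured TCP pose, the force and the opening at its end, in the units of the state.
- r.sense(): the state, without advancing time (a new reading comes with each control period).
- viewer.capture(name): name is "side" or "top"; returns (picture, depth): 480x640x3 uint8, red, green, blue; 480x640 float32, m along the optical axis (not along the pixel's ray), 0 where there is no reading.
- viewer.camera_params(name): a dict with "mtx" (3x3 intrinsics, pixels), "pose" (4x4, takes a point from camera to world coordinates). Camera axes: x right, y down, z forward; pixel columns grow to the right and rows downward; lengths in m; the calibration is good to about 2 mm. A picture is of the moment at which its call begins. camera_params takes no time and is no camera call.
- r.finish_job(): hands the job in, once; it reports no verdict.
Trained networks look in the newest picture that a camera, given by its name, has taken for a name from the list of things; names that differ only in an ending like _2 or _b are one class to them, and where a whole thing is asked for, a point or a joint stands for the part that bears it (a point fixed in the world has none). Each returns a list of dicts, best first, with "conf" (0 to 1); they miss things now and then, are a little off and sometimes report something else, mostly with a low value. They report only what shows in the picture. A call takes as long as a camera call. They do not tell look-alikes from the thing itself.
- spotter.find_in(camera, name): "centre" ([column, row] in pixels, amid what is visible of it).
- spotter.trace(camera, name): "mask" (480x640 bool, what is visible of it) and "centre" ([column, row] in pixels, amid what is visible of it).
The state is a dict: "time_s": time; "joints": joint angles; "joint_velocities": joint speeds; "effort": joint torques, N m; "tcp_pos": TCP position; "ee_rot": TCP orientation; "wrist_force": force on the tool from outside, world axes, zero at the start; "moment": the same for the moment, N m; "gripper_width": opening from 0.0 (shut) to 1.0 (fully open).
Only numpy, scipy, OpenCV 4.12 (cv2) and the standard library are available. Lean on these libraries where they do the work, as an engineer would, in place of code of your own. Each camera call takes 0.05 s, during which the arm holds its last target.

### The job

Fit the loose white fairing cover to the metal mount frame: set it on with its hooked lip over the frame's bar on the side away from the robot, and turn its quarter-turn wing fastener until the wing, and so the tongue beneath it, is in line with the slot in the frame. Then press the cover down flush onto the frame against its sprung pads, and finish while still holding it pressed there with the fingers, because it springs up when let go. Leave the other things on the bench where they are.

Things in the scene. Friction and masses are not known exactly. Their poses are not given: they have to be found in the camera images.
- cover: loose white plastic cover, about 0.38 kg in all: plate 172 (x) by 166 mm (y), 5 mm thick, its underside 24 mm above the origin. Origin: middle of its lowest plane (lower edges of the side skirts, on which it lies); x to the lipped end, z up. Skirts at both y ends, 24 mm deep, inner faces at y +-79 mm, straddle the frame with 5 mm play each side; the x- end is open
- cover_lip (a point): middle of the hooked lip, on the plate's underside (x 75, y 0, z 24 mm in the cover's frame; cover's axes). The lip is a downward-open channel along y, 17 mm wide, between two walls 110 mm long, 4 mm thick, reaching 22 mm below the plate. Meets frame_bar when the lip is fully over the bar
- cover_front (a point): point on the plate's underside at the other end (x -70, y 0, z 24 mm in the cover's frame; cover's axes). Meets frame_front when the cover is flush
- fastener_grip (a point): grip point of the wing, on the fastener's axis (x -10, y 0, z 51 mm in the cover's frame), 22 mm above the plate's top face. Wing: upright black bar 12 mm thick (point x), 44 mm long (point y), from 3 to 39 mm above the top face; pinch it along point x; the cover can be carried by it. Below: a steel tongue along point y, 40 by 6 mm, ending 18 mm below the plate's underside
- fastener (a joint): angle of the fastener relative to the cover, rad, positive anticlockwise from above. 0: wing and tongue lie along the cover's y, in line with the two low moulded marks beside the wing (and with the frame's slot once it is on). Starts turned by 0.7 to 1.4; stops at -0.5 and 1.6. Stays where it is left, friction 0.08 N m
- frame: fixed metal mount frame, 157 (x) by 148 mm (y), 100 mm tall. Origin: on the bench, between bar and tube; x points away from the robot, to the bar that takes the lip; z up. With the cover fitted, its axes are parallel to the frame's and its origin is 76 mm straight above the frame's
- seat (a joint): travel in m, downward, of the frame's sprung seat: four upright rubber pads 14 mm across that move together, at x -52 and 40, y +-45 mm in the frame's frame. 0: up, tips 11 mm above the bar top. Takes about 6 N to start and 9.5 N when the cover is flush (0.011). The cover left on it stands level, lip 11 mm down over the bar, tongue 3 mm clear of the plate; about 6 N more brings it flush
- frame_bar (a point): top of the middle of the round bar that takes the lip, on the side away from the robot: 12 mm diameter, 148 mm long along y, top 100 mm above the bench, x 75 mm in the frame's frame; frame's axes
- frame_slot (a point): middle of the slot for the tongue, on the top of the aluminium plate, 90 mm above the bench, x -10 mm in the frame's frame; frame's axes. Slot along y, 52 by 18 mm; plate 4 mm thick. A tongue over about 0.3 rad out of line lands on the plate and blocks the cover; it meets the plate when the cover there is still 8 mm from home
- frame_front (a point): top of the middle of the tube on the robot's side: 12 mm diameter, 148 mm long, top 100 mm above the bench, x -70 mm in the frame's frame; frame's axes. The flush cover rests on it
- tin: small steel tin 40 mm across, 45 mm tall, between the cover and the frame; origin at its underside. Leave it alone
- screwdriver: black-handled screwdriver, 160 mm long, lying at the right. Leave it alone
- wrench: steel wrench lying on the bench beyond the cover and the frame. Leave it alone
- grease_jar: grey plastic jar 72 mm across, 70 mm tall, at the back. Leave it alone
- spray_can: metal spray can 58 mm across, 160 mm tall, at the back left. Leave it alone
- tape_roll: roll of black tape lying flat, 96 mm across, 25 mm tall, at the left. Leave it alone
- brake_lever: motorcycle hand lever, about 170 mm long, 16 mm tall, lying at the right. Leave it alone
Things that resemble listed ones, but are neither listed nor needed, are in the scene too. Of the things that look like the cover, the largest one is meant.

How it is judged (in metres and radians):
On the way:
1. the lip of the cover is over the far bar of the frame (x of cover_lip in the frame of frame_bar between -0.006 and 0.006 m and z of cover_lip in the frame of frame_bar between -0.006 and 0.014 m and y of cover_lip in the frame of frame_bar between -0.01 and 0.01 m and angle between the y axis of cover_lip and the y axis of frame_bar, either way round below 0.12 rad), for 0.05 s.
At the end, for the whole second after the job is handed in: Lip over the far bar (6 mm along frame x, 10 mm along y, yaw 0.12 rad), cover underside within 4 mm of the bar top at the lip and of the front tube top, fastener within 0.32 rad of in line with the slot, cover still, fingers still holding or pressing it (over 2 N) (x of cover_lip in the frame of frame_bar between -0.006 and 0.006 m and z of cover_lip in the frame of frame_bar between -0.006 and 0.004 m and y of cover_lip in the frame of frame_bar between -0.01 and 0.01 m and angle between the y axis of cover_lip and the y axis of frame_bar, either way round below 0.12 rad and z of cover_front in the frame of frame_front between -0.006 and 0.004 m and value of joint fastener between -0.32 and 0.32 rad and linear speed of cover below 0.03 m/s and contact force between the fingers and cover above 2 N); the arm keeps its last pose, push and grip.
It fails at once if another thing on the bench was moved by more than 40 mm (distance of any of tin, screwdriver, wrench, grease_jar, spray_can, tape_roll, brake_lever from where it was at the start of the episode above 0.04 m).
It also fails if it takes over 42 s, if anything falls off the work surface, if the arm or the gripper's body presses on something with over 40 N, if the wrist force passes 120 N, or if a joint passes its speed limit or range.

## Working session

There is one attempt and no reset: what is moved stays moved. The work goes in short steps, Python scripts to look and compute and a tool call to move; the robot and the scene stay as the last step left them, time stands still between calls to the robot, and variables do not carry over. Pictures are saved under pics/ and viewed, and the job is handed in when it is done.

Besides the shell and the picture viewer there is one more tool, called after ">>>" in YAML: its name, and indented under it one key for each argument. move_arm: Moves the arm, as the interface text tells. Its arguments: {"type":"object","properties":{"series":{"type":"array","items":{"type":"array","items":{"type":"array","items":{"type":"number","minimum":-1,"maximum":1}}}}},"required":["series"]}

```bash
ls; mkdir -p pics
python3 - <<'E'
from station import r, viewer, spotter
import cv2, numpy as np
print(r.sense())
for n in ("side","top"):
    p,d=viewer.capture(n); cv2.imwrite(f"pics/{n}0.png",p[:,:,::-1]); np.save(f"pics/{n}0d.npy",d)
    print(n,viewer.camera_params(n))
E
```

```text
pics
{'time_s': 0.0, 'joints': array([-5.81194204e+01,  2.20927227e+01,  3.78749299e-01, -2.74515243e-02,
       -6.84116983e+01, -1.48163736e+01]), 'joint_velocities': array([ 0.06871327,  0.08503736, -0.00536251,  0.12301266, -0.04592017,
        0.04218308]), 'effort': array([-7.17583844e-04, -3.90663958e+01,  1.87406999e+01,  4.21980232e+00,
        1.10570338e-02, -1.88711442e-04]), 'tcp_pos': array([ 0.1832847 , -0.59704727,  0.29113572]), 'ee_rot': array([[-7.80110378e-04, -2.93273295e-01,  9.56028329e-01],
       [ 2.09777560e-03,  9.56026036e-01,  2.93274303e-01],
       [-9.99997495e-01,  2.23431923e-03, -1.30584270e-04]]), 'wrist_force': array([0.07835227, 0.3417422 , 0.26313254]), 'moment': array([-0.00150558, -0.01792576,  0.04733331]), 'gripper_width': 1.0018810861582643}
side {'mtx': array([[566.69596534,   0.        , 323.26613575],
       [  0.        , 566.69596534, 246.92485426],
       [  0.        ,   0.        ,   1.        ]]), 'pose': array([[-0.71751998, -0.31481187,  0.62133612, -0.32865996],
       [-0.69606883,  0.35680948, -0.62303706,  0.79649669],
       [-0.02555916, -0.87953424, -0.47514866,  0.72357405],
       [ 0.        ,  0.        ,  0.        ,  1.        ]])}
top {'mtx': array([[440.26466195,   0.        , 319.11070794],
       [  0.        , 440.26466195, 235.08596238],
       [  0.        ,   0.        ,   1.        ]]), 'pose': array([[ 0.00511946, -0.98746869,  0.157732  ,  0.3309601 ],
       [-0.99995634, -0.00628818, -0.00691139, -0.00529022],
       [ 0.00781663, -0.15768973, -0.98745777,  1.1220117 ],
       [ 0.        ,  0.        ,  0.        ,  1.        ]])}
```

View pics/top0.png

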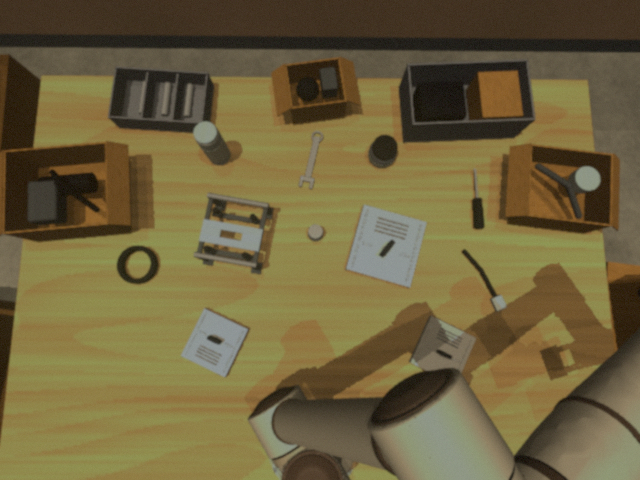

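View pics/side0.png

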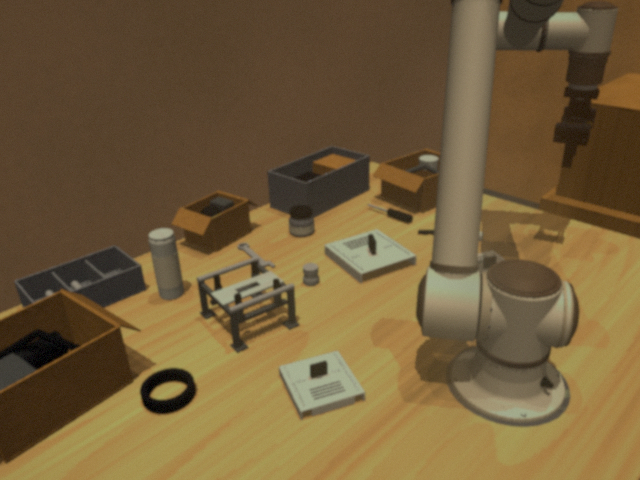

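The top picture shows three white covers: (387,246), which is the largest, (215,341) and (443,345). The frame is at (233,232), with the tin at (316,232). I'll check the large cover in a close crop.

Run:
```python
import cv2, numpy as np
t=cv2.imread("pics/top0.png"); s=cv2.imread("pics/side0.png")
a=cv2.resize(t[190:300,330:450],(600,550),interpolation=cv2.INTER_CUBIC)
b=cv2.resize(s[215:290,310:430],(800,500),interpolation=cv2.INTER_CUBIC)
c=cv2.resize(t[180:285,180:285],(600,600),interpolation=cv2.INTER_CUBIC)
for n,i in zip("abc",(a,b,c)): cv2.imwrite(f"pics/c_{n}.png",cv2.convertScaleAbs(i,alpha=1.3))
```

```text
(no output)
```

View pics/c_a.png

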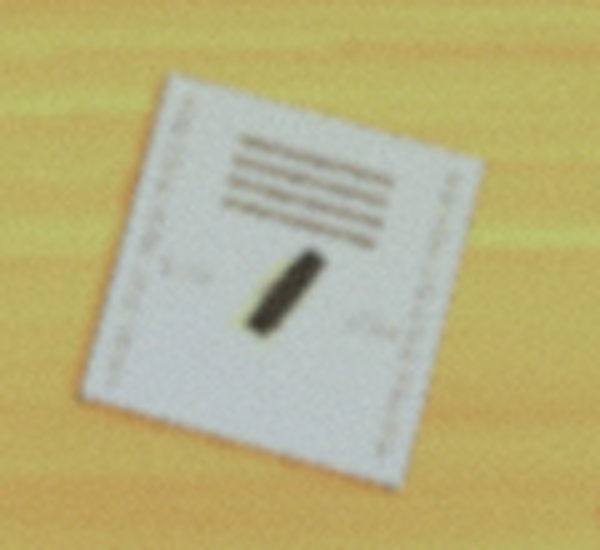

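View pics/c_b.png

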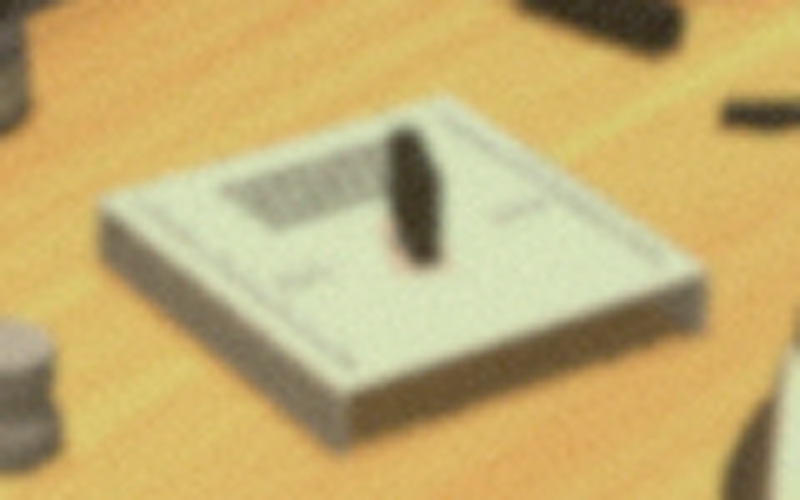

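View pics/c_c.png

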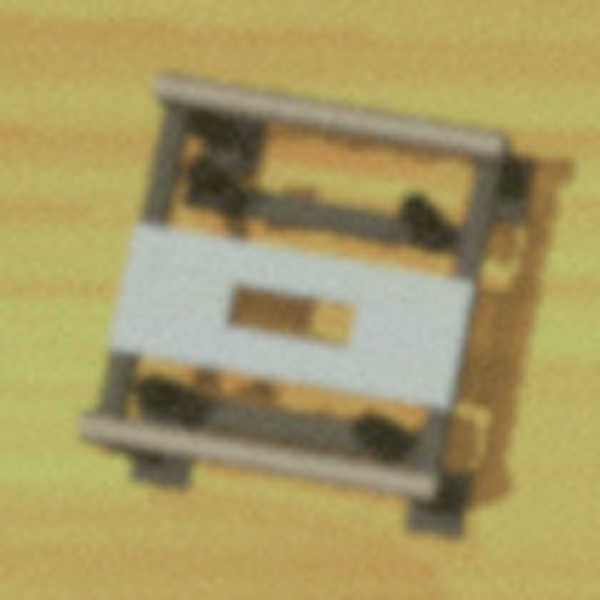

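```bash
cat > h.py <<'E'
from station import r, viewer, spotter
import cv2, numpy as np
def cloud(cam,d):
    P=viewer.camera_params(cam);K=P["mtx"];T=P["pose"]
    v,u=np.mgrid[0:480,0:640].astype(float)
    c=np.stack([(u-K[0,2])/K[0,0]*d,(v-K[1,2])/K[1,1]*d,d],-1)
    w=c@T[:3,:3].T+T[:3,3]; w[d<=0]=np.nan
    return w
def onplane(cam,uv,z):
    P=viewer.camera_params(cam);K=P["mtx"];T=P["pose"]
    uv=np.atleast_2d(uv).astype(float)
    c=np.c_[(uv[:,0]-K[0,2])/K[0,0],(uv[:,1]-K[1,2])/K[1,1],np.ones(len(uv))]@T[:3,:3].T
    return T[:3,3]+c*((z-T[2,3])/c[:,2])[:,None]
def proj(cam,X):
    P=viewer.camera_params(cam);K=P["mtx"];T=P["pose"]
    c=(np.atleast_2d(X)-T[:3,3])@T[:3,:3]; q=c@K.T; return q[:,:2]/q[:,2:]
E
python3 - <<'E'
from h import *
for cam,c in (("top",(387,246)),("side",(370,254))):
    d=np.load(f"pics/{cam}0d.npy"); w=cloud(cam,d)
    z=w[...,2]
    # cover plate
    img=cv2.imread(f"pics/{cam}0.png").astype(int)
    m=(img[...,0]>img[...,2]*0.72)&(img.sum(2)>250)
    n,l,st,ce=cv2.connectedComponentsWithStats(m.astype(np.uint8))
    for i in range(1,n):
        if st[i,4]>300: print(cam,"white",st[i],ce[i])
    box=(np.hypot(w[...,0]-0.56,w[...,1]+0.16)<0.13)
    pl=box&(z>0.02)&(z<0.04); print("plate z",np.median(z[pl]),pl.sum())
    q=w[pl][:,:2]; R=cv2.minAreaRect(q.astype(np.float32)); print("plate rect",R, q.mean(0))
    wg=box&(z>0.048)&(z<0.08); q=w[wg]; print("wing",wg.sum(),q.mean(0), cv2.minAreaRect(q[:,:2].astype(np.float32)), "zmax",np.percentile(q[:,2],98))
    fb=(np.abs(w[...,0]-0.57)<0.13)&(np.abs(w[...,1]-0.19)<0.13)
    f=fb&(z>0.09-.012)&(z<0.115); q=w[f]; print("frame",f.sum(),cv2.minAreaRect(q[:,:2].astype(np.float32)),np.histogram(q[:,2],8))
E
```

```text
top white [130  49  77  23 570] [167.1877193   59.42807018]
top white [452  52  97  30 459] [501.79738562  58.86928105]
top white [ 545   53   95  211 3408] [614.18984742 143.20803991]
top white [128  81  18  38 487] [136.49281314 100.02669405]
top white [155  82  21  39 434] [164.78801843 101.97926267]
top white [185  86  32  60 805] [201.45714286 120.39751553]
top white [299 137  23  51 330] [310.57575758 162.56363636]
top white [575 166  26  25 509] [587.27504912 177.88212181]
top white [ 346  204   81   84 4454] [386.23821284 245.34351145]
top white [ 199  218   64   34 1312] [230.47256098 234.75533537]
top white [ 181  308   68   69 2657] [214.18441852 342.44185171]
top white [ 411  318   63   54 1436] [445.93384401 349.01810585]
top white [ 386  391  123   89 6191] [444.86674204 444.76126635]
top white [253 403  45  55 853] [271.45017585 433.63305979]
top white [ 576  425   64   55 2229] [614.50022432 458.62404666]
plate z 0.028724172867054865 3144
plate rect ((0.5467544794082642, -0.201631560921669), (0.16641691327095032, 0.2576011121273041), 73.33585357666016) [ 0.50321099 -0
[... 944 characters left out ...]
 [486 383  78  37 914] [525.60503282 407.53501094]
plate z 0.030966616410990078 1513
plate rect ((0.5468473434448242, -0.1992534101009369), (0.16718582808971405, 0.25633737444877625), 72.84819793701172) [ 0.50287225 -0.16915639]
wing 96 [ 0.46510689 -0.172042    0.06253878] ((0.4688050150871277, -0.17723965644836426), (0.014219731092453003, 0.045322198420763016), 51.059600830078125) zmax 0.07180799612711843
frame 2207 ((0.5674513578414917, 0.1933497190475464), (0.1671750247478485, 0.26121747493743896), 87.47491455078125) (array([120, 195, 703, 532, 299, 182,  68, 108]), array([0.07804249, 0.08265398, 0.08726547, 0.09187696, 0.09648845,
       0.10109994, 0.10571143, 0.11032292, 0.11493442]))
```

Run:
```python
from h import *
for cam in ("top","side"):
    d=np.load(f"pics/{cam}0d.npy"); w=cloud(cam,d); z=w[...,2]
    img=cv2.imread(f"pics/{cam}0.png").astype(int)
    pl=(np.hypot(w[...,0]-0.478,w[...,1]+0.176)<0.125)&(z>0.018)&(z<0.04)
    n,l,st,ce=cv2.connectedComponentsWithStats(pl.astype(np.uint8)); i=1+np.argmax(st[1:,4]); pl=l==i
    v,u=np.nonzero(pl); Q=onplane(cam,np.c_[u,v],0.029)[:,:2]
    print(cam,"plate",st[i,4],cv2.minAreaRect(Q.astype(np.float32)))
    fb=(np.hypot(w[...,0]-0.49,w[...,1]-0.19)<0.13)
    f=fb&(z>0.08)&(z<0.11); q=w[f]; print("frame",f.sum(),cv2.minAreaRect(q[:,:2].astype(np.float32)))
    import numpy as np2
    b=cv2.minAreaRect(q[:,:2].astype(np.float32)); 
    # white plate in plane z=.09
    m=(img[...,0]>img[...,2]*0.72)&(img.sum(2)>250)&f&(np.abs(z-.09)<.006)
    n,l,st,ce=cv2.connectedComponentsWithStats(m.astype(np.uint8)); i=1+np.argmax(st[1:,4]); v,u=np.nonzero(l==i)
    Q=onplane(cam,np.c_[u,v],0.09)[:,:2]; print("alu",st[i],cv2.minAreaRect(Q.astype(np.float32)))
    # top parts
    for th in (0.096,):
        g=fb&(z>th)&(z<0.12); n,l,st,ce=cv2.connectedComponentsWithStats(g.astype(np.uint8),connectivity=8)
        for i in range(1,n):
            if st[i,4]>8:
                q=w[l==i]; print("hi",st[i,4],ce[i].round(1),q.mean(0).round(4),[np.round(x,4) for x in cv2.minAreaRect(q[:,:2].astype(np.float32))],q[:,2].max().round(4))
```

```text
top plate 4371 ((0.480601966381073, -0.18222731351852417), (0.16603238880634308, 0.17199654877185822), 74.26348114013672)
frame 2331 ((0.5065281391143799, 0.19449245929718018), (0.1483476161956787, 0.15665249526500702), 80.24838256835938)
alu [ 199  218   64   34 1211] ((0.4957673251628876, 0.19598838686943054), (0.14422950148582458, 0.057063642889261246), 80.18392944335938)
hi 251 [237.7 200. ] [0.5777 0.1817 0.0989] [array([0.5774, 0.1821]), array([0.1479, 0.0124]), np.float64(80.3023)] 0.103
hi 35 [215.5 210.4] [0.5501 0.2313 0.108 ] [array([0.5514, 0.2311]), array([0.0133, 0.0115]), np.float64(2.0178)] 0.1142
hi 35 [253. 217.] [0.5349 0.1428 0.1082] [array([0.5356, 0.1431]), array([0.0115, 0.0126]), np.float64(16.7317)] 0.1141
hi 36 [207.1 248.4] [0.4601 0.2468 0.108 ] [array([0.4599, 0.2471]), array([0.0117, 0.0122]), np.float64(8.5925)] 0.1123
hi 277 [225.  259.7] [0.435  0.2065 0.099 ] [array([0.4351, 0.2068]), array([0.1483, 0.0117]), np.float64(80.4643)] 0.1042
hi 36 [245.1 255.1] [0.445  0.1586 0.1083] [array([0.4453, 0.1588]), array([0.0122, 0.0128]), np.float64(46.7773)] 0.1148
side plate 2231 ((0.4768000841140747, -0.17511209845542908), (0.17904038727283478, 0.19064602255821228), 74.08853149414062)
frame 2236 ((0.5060617327690125, 0.19582217931747437), (0.14960257709026337, 0.1601027250289917), 80.21712493896484)
alu [211 271  67  35 838] ((0.497785359621048, 0.1984815001487732), (0.14441971480846405, 0.06292775273323059), 80.6837387084961)
hi 372 [229.3 269.3] [0.5662 0.1891 0.102 ] [array([0.5592, 0.1869]), array([0.1488, 0.0529]), np.float64(79.6045)] 0.1147
hi 452 [259.5 294.9] [0.4395 0.2103 0.1017] [array([0.4438, 0.2067]), array([0.1496, 0.0343]), np.float64(80.7397)] 0.1152
```

Candidates in the top picture: (387,246), (215,341) and (443,345). I choose (387,246): its plate measures 172×166 mm, which matches the description. The crop shows the open end towards the robot, so the lip is on the far side.

- Cover: yaw about -15.7°
- Wing: at (0.470,-0.1795), fastener about +67°
- Frame: origin (0.504,0.195), yaw -9.75°

I'll move above the wing with the jaw direction at 231.6°, turning it +124.6°.

>>> move_arm:
  series:
    - [[0, 0, 1, 0.478, 0.696, -0.1, 1], [0, 0, 1, 0.478, 0.696, -0.1, 1], [0, 0, 1, 0.478, 0.696, -0.1, 1], [0, 0, 1, 0.478, 0.696, -0.1, 1], [0, 0, 1, 0.478, 0.696, -0.1, 1], [0, 0, 1, 0.478, 0.696, -0.1, 1], [0, 0, 1, 0.478, 0.696, -0.1, 1], [0, 0, 1, 0.478, 0.696, -0.1, 1], [0, 0, 1, 0.478, 0.696, -0.1, 1], [0, 0, 1, 0.478, 0.696, -0.1, 1], [0, 0, 1, 0, 0, 0, 1], [0, 0, 1, 0, 0, 0, 1], [0, 0, 1, 0, 0, 0, 1], [0, 0, 1, 0, 0, 0, 1], [0, 0, 1, 0, 0, 0, 1], [0, 0, 0.57, 0, 0, 0, 1]]

```text
time_s: 2.1
tcp_pos: [0.4743, -0.1629, 0.2224]
ee_rot: [[-0.011, -0.562, -0.827], [-0.006, -0.827, 0.562], [-1.0, 0.011, 0.005]]
wrist_force: [-0.1, -0.1, -0.3]
gripper_width: 1.002
```

```bash
cat >> h.py <<'E'
def st():
    s=r.sense(); R=s["ee_rot"]; p=s["tcp_pos"]
    print("t",round(s["time_s"],2),"tcp",p.round(4),"jawdeg",round(np.degrees(np.arctan2(R[1,1],R[0,1]))%360,2),"xax",R[:,0].round(4),"grasp",(p+.051*R[:,0]).round(4),"F",s["wrist_force"].round(1),"M",s["moment"].round(2),"w",round(s["gripper_width"],3),"j",s["joints"].round(0))
    return s
E
python3 -c "
from h import *
st()"
```

```text
t 2.1 tcp [ 0.4743 -0.1629  0.2224] jawdeg 235.81 xax [-0.0108 -0.0063 -0.9999] grasp [ 0.4737 -0.1632  0.1714] F [-0.1 -0.1 -0.3] M [-0.09  0.14 -0.02] w 1.002 j [ -0.  14. -22.   0. -54.  56.]
```

>>> move_arm:
  series:
    - [[0.045, -0.077, -0.52, -0.07, -0.277, -0.2, 1], [0, 0, 0, 0, 0, -0.5, 1], [0, 0, 0, 0, 0, -0.3, 1], [0, 0, 0, 0, 0, 0, 1]]

```text
time_s: 2.6
tcp_pos: [0.4692, -0.1798, 0.1603]
ee_rot: [[-0.001, -0.622, -0.783], [0.001, -0.783, 0.622], [-1.0, -0.0, 0.001]]
wrist_force: [0.8, -1.0, -0.1]
gripper_width: 0.997
```

```bash
python3 -c "
from h import *
st()
for n in ('side','top'):
    p,d=viewer.capture(n); cv2.imwrite(f'pics/{n}1.png',p[:,:,::-1])
s=cv2.imread('pics/side1.png')[170:310,290:450]; cv2.imwrite('pics/s1c.png',cv2.resize(s,None,fx=4,fy=4,interpolation=cv2.INTER_CUBIC))"
```

```text
t 2.6 tcp [ 0.4692 -0.1798  0.1603] jawdeg 231.53 xax [-0.001  0.001 -1.   ] grasp [ 0.4692 -0.1798  0.1093] F [ 0.8 -1.  -0.1] M [-0.02  0.2  -0.01] w 0.997 j [ -2.  19. -27.  -0. -45.  54.]
```

View pics/s1c.png

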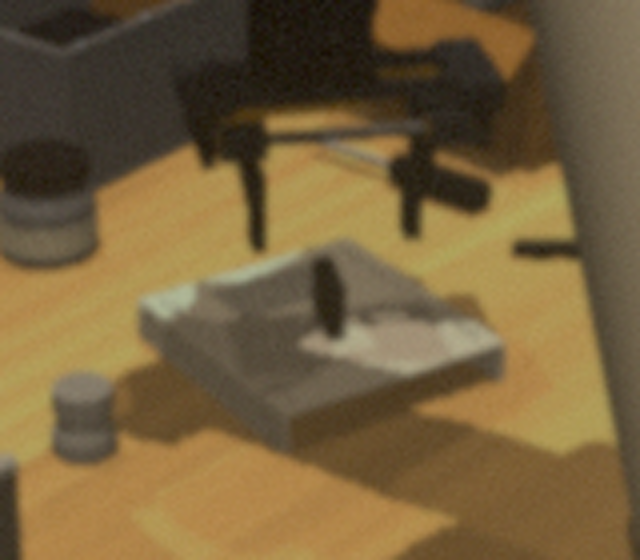

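The fingers straddle the wing (crop 325,295). I'll lower them and pinch.

>>> move_arm:
  series:
    - [[0, 0, 0, 0, 0, -0.5, 1], [0, 0, 0, 0, 0, -0.3, 1], [0, 0, 0, 0, 0, -0.15, 1], [0, 0, 0, 0, 0, 0, 0], [0, 0, 0, 0, 0, 0, 0], [0, 0, 0, 0, 0, 0, 0], [0, 0, 0, 0, 0, 0, 0], [0, 0, 0, 0, 0, 0, 0], [0, 0, 0, 0, 0, 0, 0]]

```text
time_s: 3.82
tcp_pos: [0.4751, -0.1801, 0.1103]
ee_rot: [[0.018, -0.62, -0.784], [-0.001, -0.785, 0.62], [-1.0, -0.01, -0.015]]
wrist_force: [0.4, 0.3, -0.6]
gripper_width: 0.405
```

```bash
python3 -c "
from h import *
st()"
```

```text
t 3.83 tcp [ 0.4751 -0.1801  0.1103] jawdeg 231.69 xax [ 0.0176 -0.0014 -0.9998] grasp [ 0.476  -0.1801  0.0593] F [ 0.4  0.3 -0.6] M [-0.    0.18 -0.01] w 0.405 j [ -2.  23. -29.   0. -37.  54.]
```

>>> move_arm:
  series:
    - [[0, 0.125, 0, -0.083, 0, -0.1, 0.4], [0, 0, 0, 0, 0, 0, 0.4]]

```text
time_s: 4.08
tcp_pos: [0.4695, -0.1801, 0.1038]
ee_rot: [[-0.002, -0.62, -0.784], [-0.001, -0.784, 0.62], [-1.0, 0.002, 0.0]]
wrist_force: [-0.8, 0.6, -0.6]
gripper_width: 0.401
```

```bash
python3 -c "
from h import *
st()"
```

```text
t 4.08 tcp [ 0.4695 -0.1801  0.1038] jawdeg 231.67 xax [-0.0016 -0.0012 -1.    ] grasp [ 0.4694 -0.1801  0.0528] F [-0.8  0.6 -0.6] M [-0.03  0.11 -0.01] w 0.401 j [ -2.  23. -30.   0. -37.  54.]
```

>>> move_arm:
  series:
    - [[0, 0, 0, 0, 0, 0, 0], [0, 0, 0, 0, 0, 0, 0], [0, 0, 0, 0, 0, 0, 0], [0, 0, 0, 0, 0, 0, 0]]

```text
time_s: 4.58
tcp_pos: [0.4698, -0.18, 0.1036]
ee_rot: [[-0.001, -0.62, -0.785], [-0.001, -0.785, 0.62], [-1.0, 0.002, 0.0]]
wrist_force: [-0.3, 0.1, -0.3]
gripper_width: 0.136
```

```bash
python3 -c "
from h import *
st()"
```

```text
t 4.58 tcp [ 0.4698 -0.18    0.1036] jawdeg 231.68 xax [-0.0011 -0.0012 -1.    ] grasp [ 0.4698 -0.18    0.0526] F [-0.3  0.1 -0.3] M [-0.13  0.14 -0.01] w 0.136 j [ -2.  23. -30.   0. -37.  54.]
```

>>> move_arm:
  series:
    - [[0, 0, 0, 0, 0, -0.06, 0], [0, 0, -0.6, 0, 0, -0.06, 0], [0, 0, -0.6, 0, 0, -0.06, 0]]

```text
time_s: 4.95
tcp_pos: [0.4702, -0.1799, 0.1033]
ee_rot: [[-0.002, -0.741, -0.671], [-0.004, -0.671, 0.741], [-1.0, 0.004, -0.001]]
wrist_force: [-8.2, 5.2, 26.0]
gripper_width: 0.136
```

```bash
python3 -c "
from h import *
st()"
```

```text
t 4.95 tcp [ 0.4702 -0.1799  0.1033] jawdeg 222.14 xax [-0.0022 -0.0039 -1.    ] grasp [ 0.47   -0.1801  0.0523] F [-8.2  5.2 26. ] M [1.67 2.46 0.11] w 0.136 j [ -2.  24. -30.   0. -37.  44.]
```

>>> move_arm:
  series:
    - [[0, 0, -0.95, 0, 0, -0.04, 0], [0, 0, -0.95, 0, 0, -0.04, 0], [0, 0, -0.95, 0, 0, -0.04, 0], [0, 0, -0.95, 0, 0, -0.04, 0], [0, 0, -0.95, 0, 0, -0.04, 0], [0, 0, -0.95, 0, 0, -0.04, 0], [0, 0, -0.6, 0, 0, -0.04, 0]]

```text
time_s: 5.82
tcp_pos: [0.4703, -0.1797, 0.1033]
ee_rot: [[-0.003, -0.987, 0.164], [-0.006, 0.164, 0.987], [-1.0, 0.002, -0.007]]
wrist_force: [-5.7, 3.0, 18.1]
gripper_width: 0.132
```

```bash
python3 -c "
from h import *
st()
for n in ('side','top'):
    p,d=viewer.capture(n); cv2.imwrite(f'pics/{n}2.png',p[:,:,::-1]); np.save(f'pics/{n}2d.npy',d)
st()
s=cv2.imread('pics/top2.png')[180:310,320:460]; cv2.imwrite('pics/t2c.png',cv2.resize(s,None,fx=4,fy=4,interpolation=cv2.INTER_CUBIC))
s=cv2.imread('pics/side2.png')[170:310,290:450]; cv2.imwrite('pics/s2c.png',cv2.resize(s,None,fx=4,fy=4,interpolation=cv2.INTER_CUBIC))"
```

```text
t 5.83 tcp [ 0.4703 -0.1797  0.1033] jawdeg 170.59 xax [-0.0031 -0.0061 -1.    ] grasp [ 0.4701 -0.18    0.0523] F [-5.7  3.  18.1] M [1.17 1.64 0.07] w 0.132 j [ -2.  24. -30.   1. -37.  -8.]
t 5.92 tcp [ 0.4703 -0.1797  0.1033] jawdeg 170.67 xax [-0.003 -0.006 -1.   ] grasp [ 0.4701 -0.18    0.0523] F [-5.   3.9 17.6] M [ 1.11  1.63 -0.1 ] w 0.139 j [ -2.  24. -30.   1. -37.  -8.]
```

View pics/t2c.png

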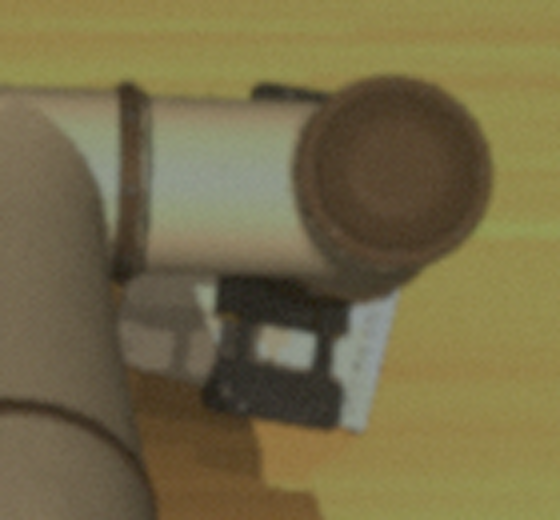

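View pics/s2c.png

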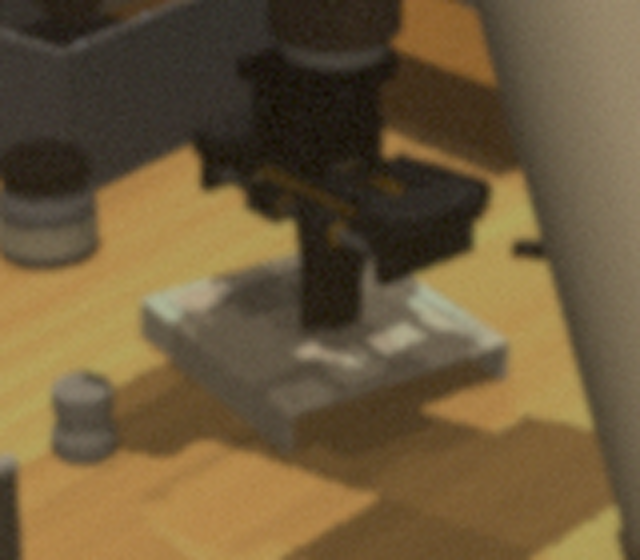

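The cover stayed put while the wing turned. The last 6.4° remains.

>>> move_arm:
  series:
    - [[0, 0, -0.5, 0, 0, -0.04, 0], [0, 0, -0.4, 0, 0, -0.04, 0], [0, 0, 0, 0, 0, 0, 0]]

```text
time_s: 6.3
tcp_pos: [0.4701, -0.1795, 0.1038]
ee_rot: [[-0.002, -0.958, 0.286], [-0.007, 0.286, 0.958], [-1.0, 0.0, -0.007]]
wrist_force: [-0.4, 0.0, -4.5]
gripper_width: 0.135
```

```bash
python3 -c "
from h import *
st()
p,d=viewer.capture('side'); cv2.imwrite('pics/side3.png',p[:,:,::-1])
a=cv2.cvtColor(p,cv2.COLOR_RGB2BGR)
# overlay the predicted plate outlines for original pose
th=np.radians(-15.75);c=np.array([.4806,-.1822])
R=np.array([[np.cos(th),-np.sin(th)],[np.sin(th),np.cos(th)]])
q=np.array([[86,83],[86,-83],[-86,-83],[-86,83]])/1000@R.T+c
for z in (.029,0.0):
  u=proj('side',np.c_[q,np.full(4,z)]); cv2.polylines(a,[np.int32(np.round(u*16))],True,(0,0,255),1,cv2.LINE_AA,4)
cv2.imwrite('pics/s3c.png',cv2.resize(a[200:300,300:440],None,fx=5,fy=5,interpolation=cv2.INTER_CUBIC))
"
```

```text
t 6.3 tcp [ 0.4701 -0.1795  0.1038] jawdeg 163.37 xax [-0.0024 -0.0066 -1.    ] grasp [ 0.47   -0.1799  0.0528] F [-0.4  0.  -4.5] M [ 0.09 -0.06  0.01] w 0.135 j [ -2.  23. -30.   1. -37. -15.]
```

View pics/s3c.png

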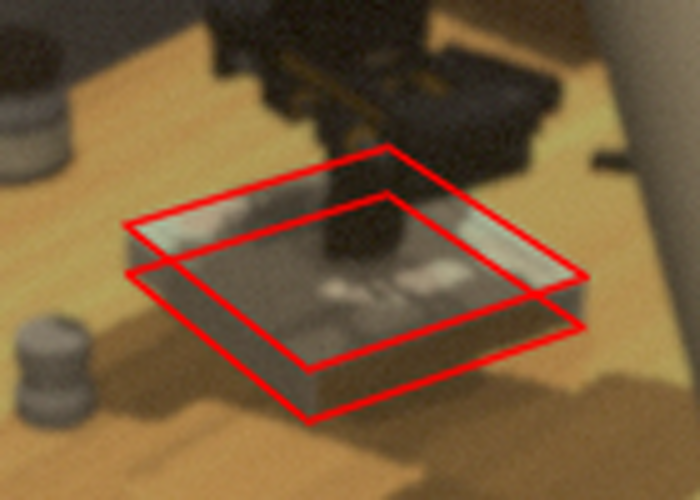

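The cover outline still matches its original pose, and the fastener is at about -1°. I'll lift and carry it above the frame.

>>> move_arm:
  series:
    - [[0, 0, 0, 0, 0, 0.3, 0], [0.047, -0.017, 0, 0, 0, 0.5, 0], [0, 0, 0, 0, 0, 0.5, 0], [0, 0, 0, 0, 0, 0.5, 0], [0, 0, 0, 0, 0, 0.5, 0], [0, 0, 0, 0, 0, 0.1, 0], [0, 0, 0, 0, 0, 0, 0]]

```text
time_s: 7.22
tcp_pos: [0.4621, -0.1782, 0.241]
ee_rot: [[-0.025, -0.957, 0.289], [0.007, 0.289, 0.957], [-1.0, 0.026, -0.001]]
wrist_force: [-1.2, -0.3, -4.3]
gripper_width: 0.132
```

```bash
python3 -c "
from h import *
st()
p,d=viewer.capture('side'); cv2.imwrite('pics/side4.png',p[:,:,::-1])"
```

```text
t 7.22 tcp [ 0.4621 -0.1782  0.241 ] jawdeg 163.2 xax [-0.0249  0.0065 -0.9997] grasp [ 0.4609 -0.1779  0.1901] F [-1.2 -0.3 -4.3] M [0.06 0.1  0.01] w 0.132 j [ -2.  13. -21.  -0. -58. -14.]
```

View pics/side4.png

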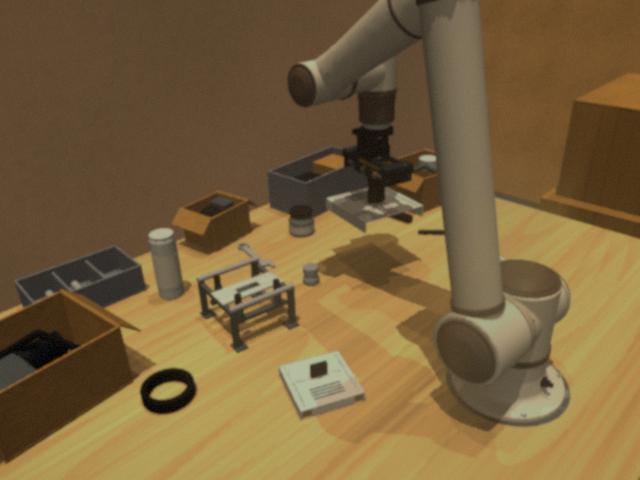

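>>> move_arm:
  series:
    - [[-0.024, -0.09, 0, 0.02, 0.2, 0.05, 0], [-0.023, -0.088, 0.1, 0.05, 0.4, 0.05, 0], [0, 0, 0.1, 0.05, 0.55, 0, 0], [0, 0, 0.1, 0.05, 0.55, 0, 0], [0, 0, 0.1, 0.05, 0.55, 0, 0], [0, 0, 0.1, 0.05, 0.55, 0, 0], [0, 0, 0.1, 0.05, 0.55, 0, 0], [0, 0, 0.1, 0.05, 0.55, 0, 0], [0, 0, 0.05, 0.05, 0.55, 0, 0], [0, 0, 0, 0.05, 0.55, 0, 0], [0, 0, 0, 0.05, 0.55, 0, 0], [0, 0, 0, 0, 0.4, 0, 0], [0, 0, 0, 0, 0.2, 0, 0], [0, 0, 0, 0, 0, 0, 0]]

```text
time_s: 9.02
tcp_pos: [0.484, 0.2093, 0.2329]
ee_rot: [[-0.022, -0.983, 0.182], [-0.005, 0.182, 0.983], [-1.0, 0.02, -0.009]]
wrist_force: [-0.7, -0.3, -4.2]
gripper_width: 0.135
```

```bash
python3 -c "
from h import *
st()"
```

```text
t 9.03 tcp [0.484  0.2093 0.2329] jawdeg 169.51 xax [-0.0218 -0.0054 -0.9997] grasp [0.4829 0.209  0.1819] F [-0.7 -0.3 -4.2] M [ 0.05  0.12 -0.01] w 0.135 j [ 41.  16. -17.  -1. -58. -51.]
```

>>> move_arm:
  series:
    - [[0.039, -0.156, 0, 0.17, -0.21, 0, 0], [0, 0, 0, 0, 0, 0, 0], [0, 0, 0, 0, 0, 0, 0]]

```text
time_s: 9.4
tcp_pos: [0.4942, 0.1935, 0.2324]
ee_rot: [[-0.0, -0.983, 0.185], [-0.001, 0.185, 0.983], [-1.0, 0.0, -0.001]]
wrist_force: [0.7, -0.9, -4.1]
gripper_width: 0.135
```

```bash
cat >> h.py <<'E'
def ov(cam,name,c,yaw,z0,crop,f):
    p,d=viewer.capture(cam); a=cv2.cvtColor(p,cv2.COLOR_RGB2BGR); np.save('pics/'+name+'_d.npy',d); cv2.imwrite('pics/'+name+'_raw.png',a)
    th=np.radians(yaw);R=np.array([[np.cos(th),-np.sin(th)],[np.sin(th),np.cos(th)]])
    q=np.array([[86,83],[86,-83],[-86,-83],[-86,83]])/1000@R.T+c
    for z in (.029,0.0):
      u=proj(cam,np.c_[q,np.full(4,z+z0)]); cv2.polylines(a,[np.int32(np.round(u*16))],True,(0,0,255),1,cv2.LINE_AA,4)
    y0,y1,x0,x1=crop
    cv2.imwrite('pics/'+name+'.png',cv2.resize(a[y0:y1,x0:x1],None,fx=f,fy=f,interpolation=cv2.INTER_CUBIC))
E
python3 -c "
from h import *
s=st()
p=s['tcp_pos']+.051*s['ee_rot'][:,0]
th=np.radians(-9.75); c=p[:2]+.0107*np.array([np.cos(th),np.sin(th)])
print(c); ov('side','s5',c,-9.75,p[2]-.0528,(150,360,150,350),3)
ov('top','t5',c,-9.75,p[2]-.0528,(130,330,130,330),3)
"
```

```text
t 9.4 tcp [0.4942 0.1935 0.2324] jawdeg 169.37 xax [-4.0e-04 -1.2e-03 -1.0e+00] grasp [0.4942 0.1934 0.1814] F [ 0.7 -0.9 -4.1] M [ 0.02  0.14 -0.01] w 0.135 j [ 39.  16. -18.   0. -56. -50.]
[0.50472869 0.19158124]
```

View pics/s5.png

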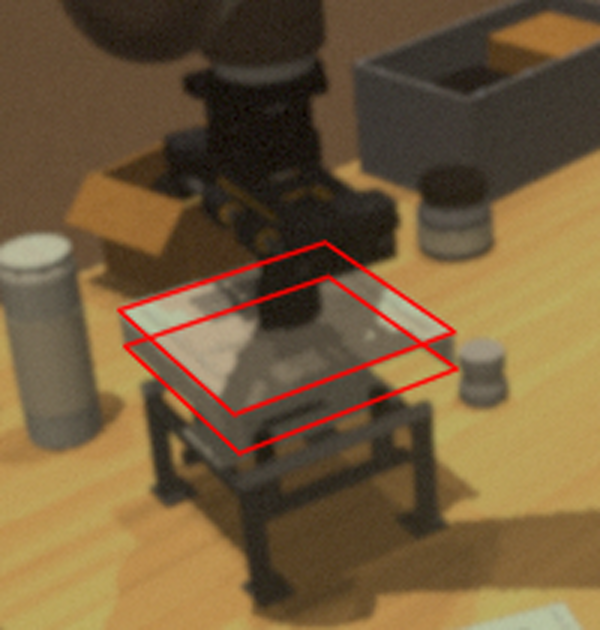

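View pics/t5.png

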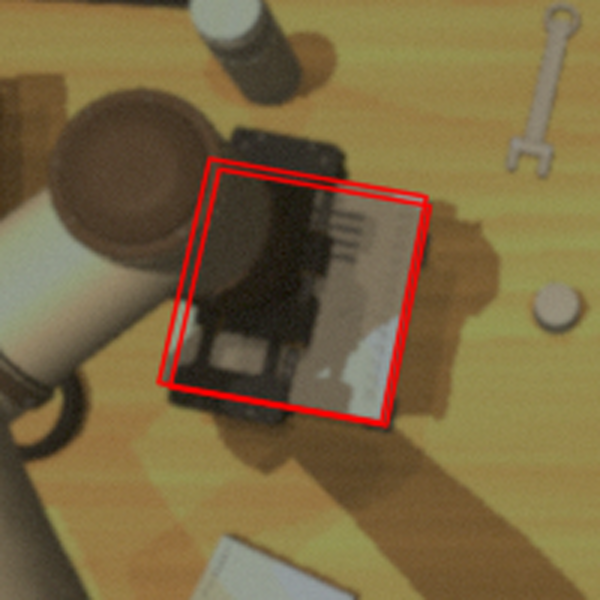

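>>> move_arm:
  series:
    - [[0.01, 0.03, 0, -0.01, 0.05, -0.13, 0], [0, 0.03, 0, -0.01, 0, -0.13, 0], [0, 0.03, 0, -0.01, 0, -0.13, 0], [0, 0, 0, 0, 0, 0, 0]]

```text
time_s: 10.0
tcp_pos: [0.4919, 0.1969, 0.2068]
ee_rot: [[-0.015, -0.983, 0.184], [-0.0, 0.184, 0.983], [-1.0, 0.014, -0.003]]
wrist_force: [-1.1, -0.8, -4.6]
gripper_width: 0.135
```

```bash
cat >> h.py <<'E'
def corr(tx,ty,tz,jaw):
    s=st(); R=s['ee_rot']; g=s['tcp_pos']+.051*R[:,0]; x=R[:,0]
    tilt=np.degrees([-x[1],x[0]])/8   # wx,wy
    yw=(jaw-np.degrees(np.arctan2(R[1,1],R[0,1]))%360)/8
    # grasp-target shift in frame axes; rows (turn about TCP moves grasp)
    t=np.array([tx,ty,tz]); print("err grasp mm",((t-g)*1e3).round(1),"TCP shift units",((t+[0,0,.051]-s['tcp_pos'])/.06).round(3),"turn units",tilt.round(3),round(yw,3))
E
python3 -c "
from h import *
corr(.4940,.1966,.156,169.4)"
```

```text
t 10.0 tcp [0.4919 0.1969 0.2068] jawdeg 169.39 xax [-0.0147 -0.     -0.9999] grasp [0.4912 0.1969 0.1559] F [-1.1 -0.8 -4.6] M [0.01 0.09 0.03] w 0.135 j [ 39.  18. -19.  -1. -54. -49.]
err grasp mm [ 2.8 -0.3  0.1] TCP shift units [ 0.034 -0.005  0.003] turn units [ 0.    -0.105] 0.001
```

>>> move_arm:
  series:
    - [[0, -0.105, 0, 0.035, -0.005, 0, 0], [0, 0, 0, 0, 0, 0, 0]]

```text
time_s: 10.25
tcp_pos: [0.4944, 0.1968, 0.207]
ee_rot: [[0.001, -0.983, 0.184], [-0.0, 0.184, 0.983], [-1.0, -0.001, 0.0]]
wrist_force: [1.0, 0.1, -3.9]
gripper_width: 0.13
```

```bash
python3 -c "
from h import *
corr(.4940,.1966,.146,169.4)
s=r.sense();p=s['tcp_pos']+.051*s['ee_rot'][:,0]
th=np.radians(-9.75); c=p[:2]+.0107*np.array([np.cos(th),np.sin(th)])
ov('side','s6',c,-9.75,p[2]-.0528,(200,340,170,330),5)
"
```

```text
t 10.25 tcp [0.4944 0.1968 0.207 ] jawdeg 169.41 xax [ 1.4e-03 -1.0e-04 -1.0e+00] grasp [0.4945 0.1968 0.156 ] F [ 1.   0.1 -3.9] M [ 0.11  0.18 -0.04] w 0.13 j [ 39.  18. -20.   0. -53. -50.]
err grasp mm [ -0.5  -0.2 -10. ] TCP shift units [-0.007 -0.004 -0.166] turn units [0.001 0.01 ] -0.002
```

View pics/s6.png

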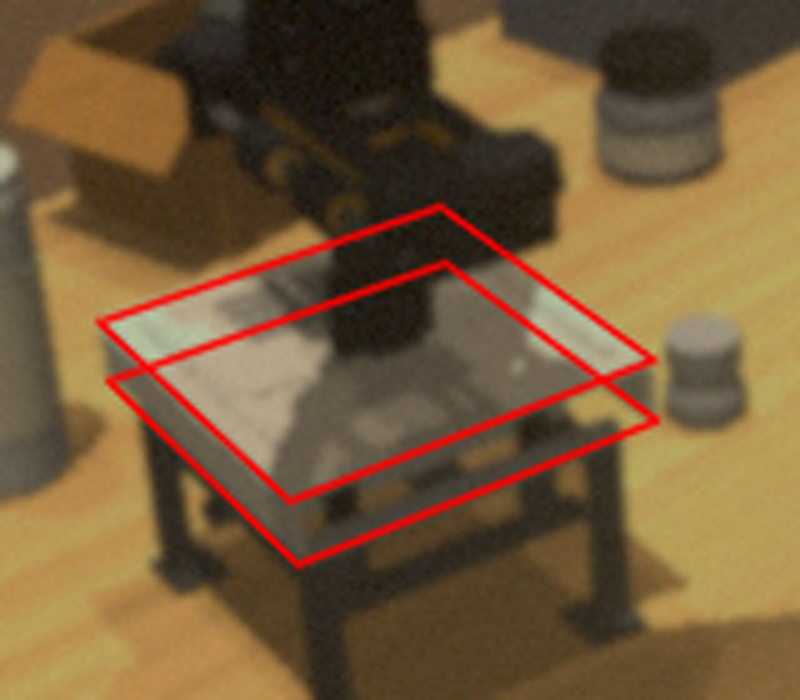

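The overlay agrees within about 1 px. I'll lower the lip onto the bar.

>>> move_arm:
  series:
    - [[0, 0, 0, -0.005, 0, -0.11, 0], [0, 0, 0, 0, 0, -0.11, 0], [0, 0, 0, 0, 0, 0, 0]]

```text
time_s: 10.68
tcp_pos: [0.4941, 0.1968, 0.1931]
ee_rot: [[0.002, -0.983, 0.184], [0.0, 0.184, 0.983], [-1.0, -0.002, 0.001]]
wrist_force: [0.1, 1.2, -4.5]
gripper_width: 0.134
```

```bash
python3 -c "
from h import *
corr(.4940,.1966,.1288,169.4)"
```

```text
t 10.68 tcp [0.4941 0.1968 0.1931] jawdeg 169.4 xax [ 1.6e-03  4.0e-04 -1.0e+00] grasp [0.4942 0.1969 0.1421] F [ 0.1  1.2 -4.5] M [0.01 0.18 0.03] w 0.134 j [ 39.  19. -21.   0. -51. -50.]
err grasp mm [ -0.2  -0.3 -13.3] TCP shift units [-0.001 -0.004 -0.222] turn units [-0.003  0.012] -0.0
```

There is no contact with the lip about 9 mm over the bar. I'll press down now.

>>> move_arm:
  series:
    - [[0, 0, 0, 0, 0, -0.08, 0], [0, 0, 0, 0, 0, -0.08, 0], [0, 0, 0, 0, 0, -0.06, 0]]

```text
time_s: 11.05
tcp_pos: [0.4947, 0.1972, 0.1817]
ee_rot: [[0.004, -0.983, 0.183], [0.001, 0.183, 0.983], [-1.0, -0.004, 0.001]]
wrist_force: [-3.5, 0.1, 4.4]
gripper_width: 0.136
```

```bash
python3 -c "
from h import *
corr(.4940,.1966,.1288,169.4)"
```

```text
t 11.05 tcp [0.4947 0.1972 0.1817] jawdeg 169.47 xax [ 3.8e-03  7.0e-04 -1.0e+00] grasp [0.4949 0.1973 0.1307] F [-3.5  0.1  4.4] M [-0.13  1.23 -0.02] w 0.136 j [ 39.  19. -21.   0. -49. -50.]
err grasp mm [-0.9 -0.7 -1.9] TCP shift units [-0.011 -0.01  -0.032] turn units [-0.005  0.027] -0.009
```

>>> move_arm:
  series:
    - [[0, 0.02, 0, -0.008, -0.005, -0.06, 0], [0, 0, 0, 0, 0, -0.06, 0], [0, 0, 0, 0, 0, -0.05, 0]]

```text
time_s: 11.42
tcp_pos: [0.4947, 0.1973, 0.1793]
ee_rot: [[0.004, -0.984, 0.18], [0.0, 0.18, 0.984], [-1.0, -0.004, 0.001]]
wrist_force: [-8.2, -1.1, 20.0]
gripper_width: 0.138
```

```bash
python3 -c "
from h import *
corr(.4940,.1966,.1288,169.4)
s=r.sense();p=s['tcp_pos']+.051*s['ee_rot'][:,0]
th=np.radians(-9.75); c=p[:2]+.0107*np.array([np.cos(th),np.sin(th)])
ov('side','s7',c,-9.75,p[2]-.0528,(200,340,170,330),5)
ov('top','t7',c,-9.75,p[2]-.0528,(160,300,170,300),4)
corr(.4940,.1966,.1288,169.4)
"
```

```text
t 11.43 tcp [0.4947 0.1973 0.1793] jawdeg 169.65 xax [ 4.3e-03  1.0e-04 -1.0e+00] grasp [0.4949 0.1973 0.1283] F [-8.2 -1.1 20. ] M [-0.34  3.06 -0.07] w 0.138 j [ 39.  20. -22.   0. -49. -50.]
err grasp mm [-0.9 -0.7  0.5] TCP shift units [-0.011 -0.011  0.008] turn units [-0.001  0.031] -0.031
t 11.53 tcp [0.4947 0.1973 0.1793] jawdeg 169.65 xax [ 4.4e-03  2.0e-04 -1.0e+00] grasp [0.4949 0.1973 0.1283] F [-9.3 -0.7 19.6] M [-0.33  3.18 -0.  ] w 0.132 j [ 39.  20. -22.   0. -49. -50.]
err grasp mm [-0.9 -0.7  0.5] TCP shift units [-0.011 -0.011  0.008] turn units [-0.001  0.032] -0.032
```

View pics/s7.png

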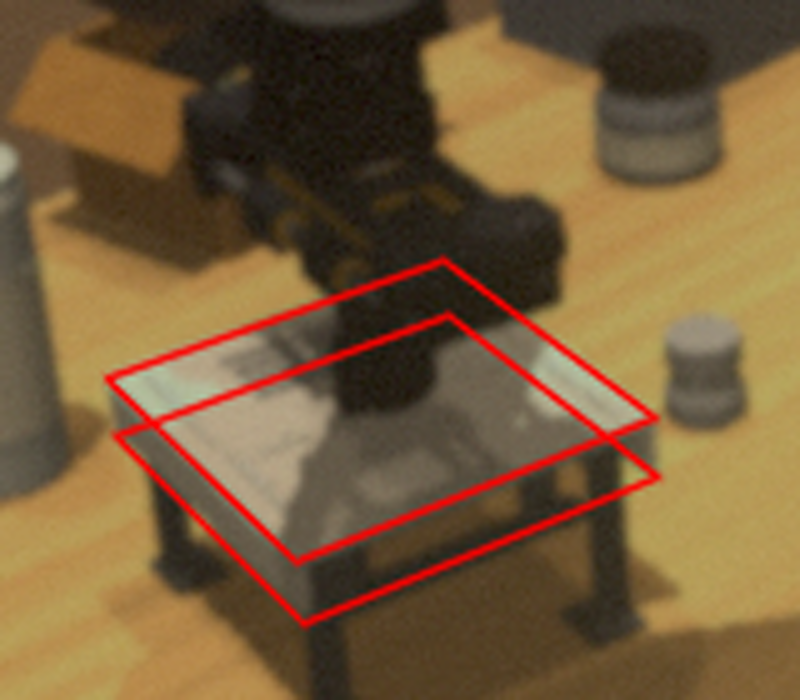

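View pics/t7.png

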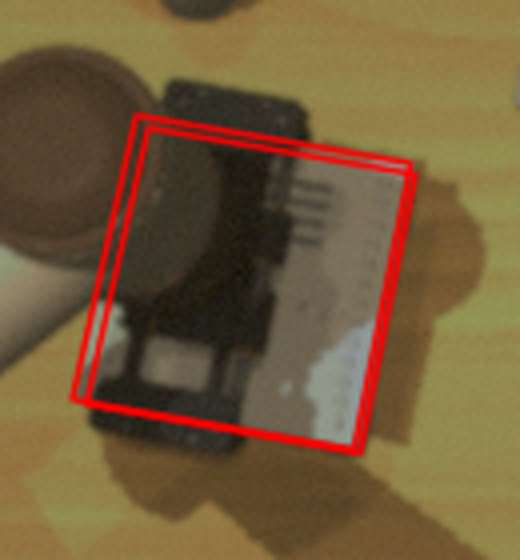

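```bash
python3 -c "
from h import *
o=np.array([.5041,.1949]); th=np.radians(-9.75); ex=np.array([np.cos(th),np.sin(th)]); ey=np.array([-ex[1],ex[0]])
for cam,n in (('side','s7'),('top','t7')):
    w=cloud(cam,np.load('pics/'+n+'_d.npy')); x=(w[...,:2]-o)@ex; y=(w[...,:2]-o)@ey; z=w[...,2]
    m=(abs(x)<.08)&(abs(y)<.078)&(z>.115)&(z<.145)
    A=np.c_[x[m],y[m],np.ones(m.sum())]; z_=z[m]
    for _ in range(4):
        k=np.linalg.lstsq(A,z_,rcond=None)[0]; e=z_-A@k; g=abs(e)<.004; A,z_=A[g],z_[g]
    print(cam,len(z_),'z under-side at lip/front', (k[2]+.075*k[0]-.005).round(4),(k[2]-.07*k[0]-.005).round(4),k.round(4))
    m=(abs(x)<.12)&(abs(y)<.12)&(z>.121)&(z<.137)
    print(' x range',np.percentile(x[m],[.3,99.7]).round(4),'y',np.percentile(y[m],[.3,99.7]).round(4), cv2.minAreaRect(w[m][:,:2].astype(np.float32)))
"
```

```text
side 66 z under-side at lip/front 0.145 0.1096 [0.2436 0.2405 0.1317]
 x range [-0.0277 -0.0031] y [-0.0215  0.0234] ((0.48718947172164917, 0.19991625845432281), (0.0438990518450737, 0.018900319933891296), 64.7785415649414)
top 8 z under-side at lip/front 0.0966 0.1745 [-0.5374  0.4977  0.1419]
 x range [-0.0121  0.0015] y [-0.0235 -0.0098] ((0.4964444637298584, 0.1787157952785492), (0.017489807680249214, 0.0045071374624967575), 40.48482131958008)
```

```bash
python3 -c "
from h import *
o=np.array([.5041,.1949]); th=np.radians(-9.75); ex=np.array([np.cos(th),np.sin(th)]); ey=np.array([-ex[1],ex[0]])
for cam,n in (('side','s7'),('top','t7')):
    w=cloud(cam,np.load('pics/'+n+'_d.npy')); x=(w[...,:2]-o)@ex; y=(w[...,:2]-o)@ey; z=w[...,2]
    m=(abs(x)<.08)&(abs(y)<.078)&(z>.09)&(z<.12)
    A=np.c_[x[m],y[m],np.ones(m.sum())]; z_=z[m]
    for _ in range(4):
        k=np.linalg.lstsq(A,z_,rcond=None)[0]; e=z_-A@k; g=abs(e)<.004; A,z_=A[g],z_[g]
    print(cam,len(z_),'z under-side at lip/front', (k[2]+.075*k[0]-.005).round(4),(k[2]-.07*k[0]-.005).round(4),k.round(4))
    m=(abs(x)<.12)&(abs(y)<.12)&(z>.098)&(z<.112)
    print(' x range',np.percentile(x[m],[.2,1,99,99.8]).round(4),'y',np.percentile(y[m],[.2,1,99,99.8]).round(4), cv2.minAreaRect(w[m][:,:2].astype(np.float32)))
"
```

```text
side 2337 z under-side at lip/front 0.1023 0.1016 [ 0.0045 -0.0005  0.107 ]
 x range [-0.0861 -0.0846  0.0846  0.0867] y [-0.0821 -0.0801  0.083   0.0836] ((0.5045024156570435, 0.1946439892053604), (0.16841574013233185, 0.17611093819141388), 79.79621124267578)
top 1996 z under-side at lip/front 0.0998 0.0995 [0.0019 0.0004 0.1046]
 x range [-0.085  -0.0836  0.0846  0.0865] y [-0.0841 -0.0836  0.0794  0.081 ] ((0.5047828555107117, 0.19355981051921844), (0.16606295108795166, 0.17216701805591583), 80.28228759765625)
```

The checks show the cover flush (undersides 0.0998 and 0.0995 m from the top camera), level and centred, with about 20 N held. I'll hand it in.

```bash
python3 -c "
from h import *
st(); print(r.finish_job())"
```

```text
t 11.53 tcp [0.4947 0.1973 0.1793] jawdeg 169.65 xax [ 4.4e-03  2.0e-04 -1.0e+00] grasp [0.4949 0.1973 0.1283] F [-9.3 -0.7 19.6] M [-0.33  3.18 -0.  ] w 0.132 j [ 39.  20. -22.   0. -49. -50.]
the job is handed in; nothing more can be done
None
```

The cover is fitted to the frame and was still pressed flush by the fingers when I handed the job in at 11.5 s. No verdict was reported.

**What I did:** I picked the largest of the three white covers and pinched its wing. I turned it about -68° into line while pressing the cover against the bench. Then I carried it over the frame, lowered the lip over the far bar and pressed it down.

**Last checks:**
- **Height:** the top camera's depth puts the plate underside at 0.0998 m at the lip and 0.0995 m at the front, against a nominal 0.100 m. The side camera read about 2 mm higher (0.1023 and 0.1016 m). It read a similar 2 mm high on the cover while it lay on the bench, so I put that down to its calibration.
- **Position:** the cover is centred on the frame to within about 1.5 mm, with yaw within about 0.5°.
- **Fastener:** about -1° from in line, inferred from the gripper angle and the cover's yaw. I could not see it directly under the gripper.
- **Force:** the wrist reads about 20 N upward with the wing still pinched. There is also about 9 N of sideways force, and a similar sideways load appeared when I pressed on the bench.
- **Other things on the bench:** I did not measure their positions again, but the arm did not go near any of them and no unexpected contact showed in the force readings I took.

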